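Hang the rinse basket on the drying rack

ROBOT

A 7-joint arm with a two-finger parallel gripper is mounted at the origin on the work surface. World frame = base frame: x ahead of the robot, y to its left, z up, the work surface at z = 0. Lengths are in m, angles in rad, forces in N, time in s.
With the tool pointing down it reaches from about 0.35 to 0.9 m from the base axis. Payload 8.1 kg.
Tool frame: the origin (TCP) lies midway between the tips of the shut fingers; the grasp point (between the pads) lies 19 mm behind it; z points along the fingers, y is the line along which they close (so a half turn about z gives the same grasp; the last joint's range is limited). The gripper opens to 92 mm and grips with 3 to 60 N. Pads are 19 mm wide; open, the fingers measure 130 mm over their backs; the gripper's body (75 mm by 190 mm) begins 47 mm behind the grasp point.
Start: joints at [1.202, 0.434, 0.025, 1.573, -0.012, 1.134, -0.075], TCP at [0.164, -0.603, 0.227] pointing down, gripper open.
Joint ranges: [-2.62, 2.62], [-0.44, 2.09], [-1.27, 1.32], [0.08, 2.57], [-1.32, 4.46], [0.12, 2], [-2.74, 2.74]. Speed limits (rad/s): [2.22, 2.22, 3.01, 3.01, 3.14, 3.14, 3.14].

INTERFACE

Orientations are given as a rotation vector (axis times angle).
In Python, from cell import observe, get_image, camera_model, sign_off, recognise, silhouettes gives the robot as it stands.
- The arm moves only by the tool apply_moves, never from a script. Its argument "motion" is a list of rows, each an object of numbers: "x", "y", "z": the shift along the world's x, y, z in cm; "yaw": the turn about the world's z in degrees; "hand": the opening, from -1 (shut) to 1 (fully open), so that 0 is half open. In form: [{"x": .., "y": .., "z": .., "yaw": .., "hand": ..}, ...]. A call has 1 to 10 rows; each row is the pose to reach, as a shift and turn from the pose commanded when the call began; what a row does not reach only later rows make up. A row lasts 1/8 s, in which the tool goes at most 62.5 mm and 10.7 degrees, less where a joint would pass 70% of its speed; a pose out of reach is approached as far as the arm can. A call with a gripper value outside its range is refused whole. The fingers move at their own pace and stop on an object; "newtons" is the grip in N (left out, the last holds). Time passes only in rows, so rows that repeat a pose let the fingers close. It gives the time, the measured TCP pose, the force, the opening and the grip force at its end, in the units of the state.
- observe(): the state, without advancing time (a new reading comes with each control period).
- get_image(name): name is "scene" or "top" or "wrist"; returns the picture (400x640x3 uint8, blue, green, red); there is no depth.
- camera_model(name): a dict with "camera_matrix" (3x3 intrinsics, pixels), "k1" (the pictures are not rectified: a ray, as slopes to the right and down, at radius r is drawn at 1 + k1 r^2 times it, then the intrinsics apply), "T" (4x4, takes a point from camera to world coordinates). Camera axes: x right, y up, looking along -z (the intrinsics and any distortion apply to the point x, -y, -z); pixel columns grow to the right and rows downward; lengths in m; the calibration is good to about 2 mm. A picture is of the moment at which its call begins: read the wrist's pose just before it. camera_model takes no time and is no camera call; for the wrist camera it gives the pose at the moment of the call.
- sign_off(): hands the job in; it is judged then, once.
Trained networks look in the newest picture that a camera, given by its name, has taken for a name from the list of things; names that differ only in an ending like _2 or _b are one class to them, and where a whole thing is asked for, a point or a joint stands for the part that bears it (a point fixed in the world has none). Each returns a list of dicts, best first, with "p" (0 to 1); they miss things now and then, are a little off and sometimes report something else, mostly with a low value. They report only what shows in the picture. A call takes as long as a camera call. They do not tell look-alikes from the thing itself.
- recognise(query, camera): "rect" ([left, top, right, bottom] in pixels, round what is visible of it).
- silhouettes(query, camera): "mask" (400x640 bool, what is visible of it) and "rect" ([left, top, right, bottom] in pixels, round what is visible of it).
The state is a dict: "clock": time; "joints": joint angles; "dq": joint speeds; "joint_efforts": joint torques, N m; "position": TCP position; "ee_rot": TCP orientation; "force": force on the tool from outside, world axes, zero at the start; "ft_torque": the same for the moment, N m; "width": opening from 0.0 (shut) to 1.0 (fully open); "gripper_force": force on a finger pad.
Only numpy, scipy, OpenCV 4.12 (cv2) and the standard library are available. Lean on these libraries where they do the work, as an engineer would, in place of code of your own. Each camera call takes 0.05 s, during which the arm holds its last target. There are 200 camera calls.

TASK

The perforated steel rinse basket stands on the bench with its wire handle folded down. Swing the handle upright with the basket still standing, then take the basket to the drying rack without tipping it and gently hang it by the handle on the two J-shaped hooks, one each side of the black grip, so that it hangs straight, clear of the drip tray. Let go, and leave everything else where it stands.

Things in the scene. Friction and masses are not known exactly. Their poses are not given: they have to be found in the camera images.
- basket: Loose rinse basket: round open cup of perforated steel, 100 mm across, 80 mm high, 0.3 to 0.45 kg, a few rings fast in its bottom. Origin: centre of its underside; z up; y is parallel to the hinge line of its wire handle, which lies 88 mm above the underside at x = 0. Ears at y = +-52 mm reach 98 mm high. It swaps places with beaker and jar.
- bail (a joint): Angle of the basket's wire handle: 0 = upright, positive = folded towards the basket's +x (1.57 = level, sticking out), limits +-1.85; starts folded at 1.3 to 1.8. Its ears are slightly stiff (0.025 N m), so it stays where it is left.
- bail_grip (a point): Centre of the handle's black plastic grip tube: 11 mm diameter, 40 mm long, along y, turning stiffly on the wire (0.012 N m), 82 mm from the hinge line (170 mm above the underside when upright). From its ends 26 mm of bare straight 4 mm wire runs to the shoulders (y = +-46 mm), then down to legs at y = +-56 mm. Axes turn with the handle: z from hinge line to grip.
- rack: Fixed drying rack on the robot's right: upright white panel 340 mm wide, top at 245 mm, over a drip tray (rim 18 mm high) reaching 138 mm out. Origin: foot of the panel's face, mid-width; -x points out of the face, y along it, z up. Straight bare pegs at y = +-135 mm (up to 235 mm high); glassware on low pegs below them (up to 150 mm high, 100 mm out). In between are only the two hooks.
- hooks (a point): Where the grip's centre comes to rest: midway between two J-shaped steel hooks (8 mm rod, y = +-32 mm; axes as the rack's), 222 mm above the bench, 66 mm out from the panel. The hooks run out and slightly down to this valley, then up to tips 22 mm higher and 25 mm further out: bring the handle in from the front over the tips, then down.
- beaker: Bystander: plain open steel beaker without a handle, 76 mm across, 92 mm high, loose. Origin: centre of its underside.
- jar: Bystander: amber jar with a white lid, 72 mm across, 85 mm high, loose. Origin: centre of its underside.
- wash_bottle: Bystander: white squeeze bottle with a red spout, 64 mm across, 195 mm high, loose. Origin: centre of its underside.
- tip_box: Bystander: pipette tip box 120 x 82 x 64 mm, loose. Origin: centre of its underside.
- dishes: Bystander: stack of clear dishes 90 mm across, 43 mm high, loose. Origin: centre of its underside.
- slide_box: Bystander: black slide box 87 x 177 x 35 mm, loose. Origin: centre of its underside.
- forceps: Bystander: flat steel forceps 140 mm long, 5 mm high, lying along its x axis, loose. Origin: its middle, on the bench.
Mind the look-alikes: they are no part of the job. What is shaped like the basket but green is not meant.

How it is judged:
By the outcome, as a careful person would: the job done as asked, in the order asked, and still so for the second after the job is handed in, with the robot touching nothing.
It also fails if it takes over 58 s, if anything falls off the work surface, if the arm or the gripper's body presses on something with over 40 N, if the wrist force passes 120 N, or if a joint passes its speed limit or range.

## Working session

There is one attempt and no reset: what is moved stays moved. The work goes in short steps, Python scripts to look and compute and a tool call to move; the robot and the scene stay as the last step left them, time stands still between calls to the robot, and variables do not carry over. Pictures are saved under pics/ and viewed, at most 10 in all, crops included, and the job is handed in when it is done.

Besides the shell and the picture viewer there is one more tool, called after "Emit:" as name(argument=value, ...) on one line, values as JSON. apply_moves: Moves the arm, as the interface text tells. Its arguments: {"type":"object","properties":{"motion":{"type":"array","items":{"type":"object","properties":{"x":{"type":"number"},"y":{"type":"number"},"z":{"type":"number"},"yaw":{"type":"number"},"hand":{"type":"number"}}}},"newtons":{"type":"number"}},"required":["motion"]}

```bash
mkdir -p pics; ls; cat > h.py <<'E'
import numpy as np, cv2
from cell import *
def ray(cam,px,cm=None):
    m=cm or camera_model(cam);K=np.array(m["camera_matrix"]);T=np.array(m["T"])
    d=np.array([(px[0]-K[0,2])/K[0,0],(px[1]-K[1,2])/K[1,1]]);s=d.copy()
    for _ in range(20): s=d/(1+m["k1"]*(s@s))
    v=T[:3,:3]@np.array([s[0],-s[1],-1.]);return T[:3,3],v/np.linalg.norm(v)
def atz(cam,px,z,cm=None):
    o,v=ray(cam,px,cm);return o+v*(z-o[2])/v[2]
def tri(rays):
    A=sum(np.eye(3)-np.outer(v,v) for o,v in rays);b=sum((np.eye(3)-np.outer(v,v))@o for o,v in rays)
    p=np.linalg.solve(A,b);return p,[np.linalg.norm(np.cross(p-o,v)) for o,v in rays]
def proj(cam,p,cm=None):
    m=cm or camera_model(cam);K=np.array(m["camera_matrix"]);T=np.array(m["T"])
    c=T[:3,:3].T@(np.asarray(p)-T[:3,3]);s=np.array([c[0],-c[1]])/-c[2];s=s*(1+m["k1"]*(s@s))
    return K[:2,:2]@s+K[:2,2]
E
python3 - <<'E'
from h import *
for c in("scene","top"):
    cv2.imwrite(f"pics/{c}0.png",get_image(c))
    m=camera_model(c);print(c,np.round(m["T"],3).tolist(),m["k1"],m["camera_matrix"][0][0])
    for q in("basket","bail_grip","rack","beaker","jar"):
        print(q,[(round(r["p"],2),np.round(r["rect"]).tolist()) for r in recognise(q,c)])
o=observe();print(o["position"],o["ee_rot"],o["clock"])
E
```

```text
pics
scene [[0.554, -0.476, 0.683, 1.287], [0.832, 0.337, -0.441, -0.497], [-0.02, 0.812, 0.583, 0.845], [0.0, 0.0, 0.0, 1.0]] -0.09304084503548854 390.6960474658499
basket [(0.97, [190.0, 195.0, 230.0, 256.0]), (0.92, [314.0, 177.0, 350.0, 229.0]), (0.78, [331.0, 218.0, 378.0, 263.0])]
bail_grip [(0.53, [376.0, 228.0, 379.0, 230.0]), (0.4, [326.0, 180.0, 332.0, 185.0])]
rack [(0.72, [139.0, 223.0, 276.0, 376.0]), (0.53, [289.0, 250.0, 311.0, 284.0])]
beaker [(0.76, [285.0, 251.0, 311.0, 282.0])]
jar [(0.73, [369.0, 196.0, 391.0, 227.0])]
top [[-0.016, 0.977, -0.215, 0.294], [-1.0, -0.017, 0.0, 0.027], [-0.004, 0.215, 0.977, 1.084], [0.0, 0.0, 0.0, 1.0]] -0.03210350233182103 364.61742856980146
basket [(0.82, [268.0, 152.0, 315.0, 205.0]), (0.57, [402.0, 266.0, 445.0, 307.0]), (0.32, [406.0, 101.0, 523.0, 250.0])]
bail_grip [(0.68, [426.0, 266.0, 439.0, 312.0]), (0.48, [269.0, 230.0, 282.0, 247.0]), (0.43, [263.0, 155.0, 279.0, 176.0]), (0.3, [169.0, 140.0, 205.0, 171.0]), (0.19, [235.0, 130.0, 268.0, 162.0])]
rack [(0.83, [406.0, 105.0, 524.0, 253.0])]
beaker [(0.97, [349.0, 167.0, 377.0, 195.0])]
jar [(0.93, [214.0, 195.0, 245.0, 224.0])]
[ 0.16415051 -0.60305398  0.22674792] [3.11387440e+00 4.16112016e-01 1.21677149e-05] 0.6
```

View pics/scene0.png

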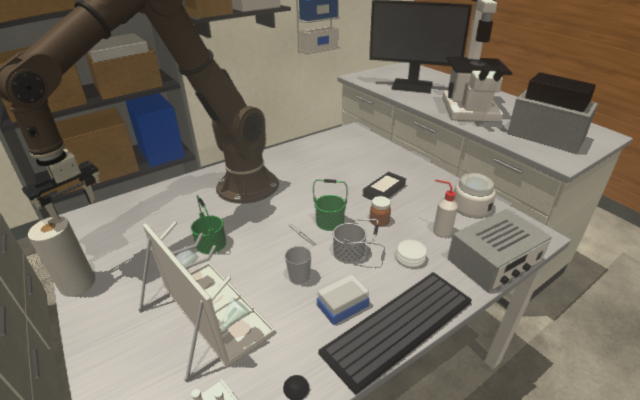

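View pics/top0.png

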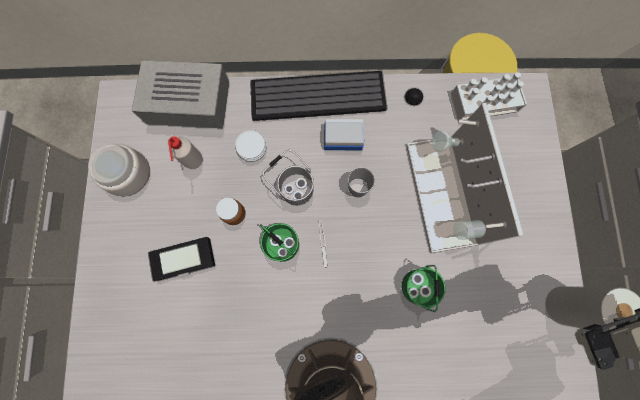

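The scene view shows three basket shapes: steel at (350,243), green at (208,235) and green at (330,212). In the top view they are steel at (294,184), green at (280,241) and green at (423,288). The steel one fits the description. Its handle is folded towards the upper left in the top view, with the grip near (275,160). I'll check it in a close crop.

```bash
python3 - <<'E'
from h import *
t=cv2.imread("pics/top0.png");s=cv2.imread("pics/scene0.png")
a=cv2.resize(t[140:215,250:325],(400,400),interpolation=cv2.INTER_CUBIC)
b=cv2.resize(s[205:280,320:395],(400,400),interpolation=cv2.INTER_CUBIC)
c=cv2.imwrite("pics/crop1.png",np.hstack([a,b]))
r=cv2.resize(t[95:255,400:530],None,fx=3.5,fy=3.5,interpolation=cv2.INTER_CUBIC)
cv2.imwrite("pics/crop2.png",r);print(r.shape)
E
```

```text
(560, 455, 3)
```

View pics/crop1.png

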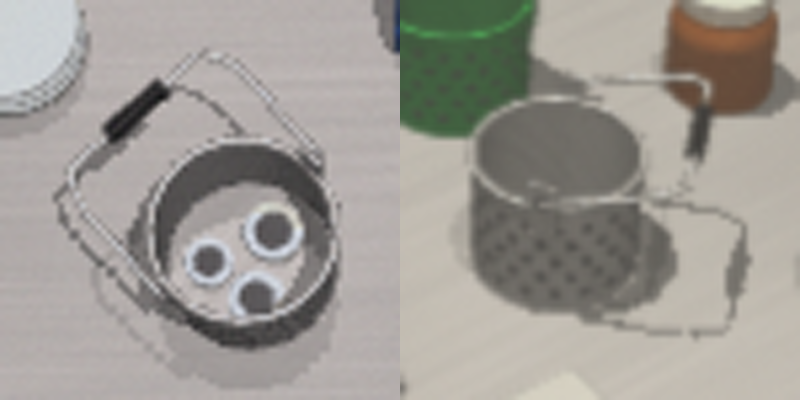

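View pics/crop2.png

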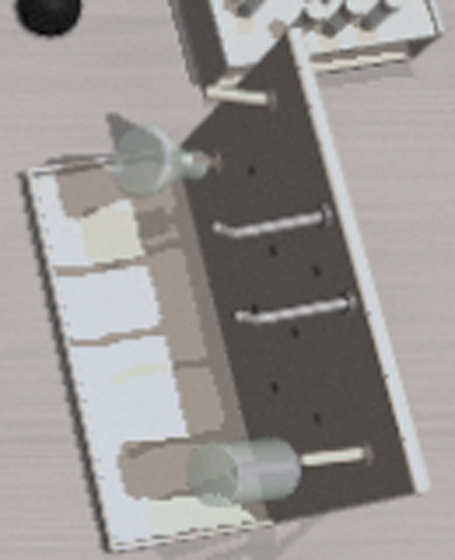

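The crop confirms the steel perforated basket, with its black grip at top (275.7,160.8) and scene (376.2,229.9). The rack crop shows the hook tips at about (462,160) and (469,185) and the valleys at (467,161.5) and (473.7,186.4).

```bash
python3 - <<'E'
from h import *
np.set_printoptions(precision=4,suppress=True)
T=lambda x,y:(250+(x+.5)/5.333-.5,140+(y+.5)/5.333-.5)
S=lambda x,y:(320+(x+.5)/5.333-.5,205+(y+.5)/5.333-.5)
R=lambda x,y:(400+(x+.5)/3.5-.5,95+(y+.5)/3.5-.5)
g=tri([ray("top",T(137,111)),ray("scene",S(700,133))]);print("grip",g)
for n,p,q in(("endA",(108,137),(694,158)),("endB",(168,85),(704,108)),("shB?",(210,52),(705,80)),("shA",(70,175),(690,185))):
    print(n,tri([ray("top",T(*p)),ray("scene",S(*q))]))
def ell(z,c,cam):pass
print("rim top view",atz("top",T(245,233),.08)," earR",atz("top",T(315,160),.09),"earL",atz("top",T(165,305),.09))
print("rim scene",atz("scene",S(556,150),.08))
for n,p,z in(("tip1",(217,227),.24),("tip2",(240,315),.24),("val1",(235,233),.216),("val2",(258,320),.216),("root1",(325,213),.222),("root2",(350,300),.222),("pt1",(290,35),.245),("pt2",(425,490),.245),("tray1",(20,175),.018),("tray2",(108,550),.018)):
    print(n,atz("top",R(*p),z))
for n,p in (("gA",(423,288)),("gB",(280,241)),("beaker",(363,181)),("dish",(251,146)),("jar",(230,210))): print(n,atz("top",p,.07))
print(camera_model("wrist"))
E
```

```text
grip (array([0.6993, 0.2219, 0.1024]), [np.float64(0.10679743579396205), np.float64(0.10679743579396214)])
endA (array([0.6916, 0.2397, 0.0712]), [np.float64(0.10335361812182686), np.float64(0.10335361812182667)])
endB (array([0.7064, 0.2039, 0.1324]), [np.float64(0.10993106263180344), np.float64(0.10993106263180383)])
shB? (array([0.7148, 0.1807, 0.1666]), [np.float64(0.11301672285933542), np.float64(0.11301672285933546)])
shA (array([0.6795, 0.2653, 0.0306]), [np.float64(0.10067573162634703), np.float64(0.10067573162634699)])
rim top view [0.5571 0.0884 0.08  ]  earR [0.5939 0.0503 0.09  ] earL [0.5162 0.1298 0.09  ]
rim scene [0.6915 0.2763 0.08  ]
tip1 [ 0.5681 -0.3258  0.24  ]
tip2 [ 0.5047 -0.3351  0.24  ]
val1 [ 0.5712 -0.3483  0.216 ]
val2 [ 0.5069 -0.3578  0.216 ]
root1 [ 0.5833 -0.4123  0.222 ]
root2 [ 0.5188 -0.4222  0.222 ]
pt1 [ 0.7101 -0.392   0.245 ]
pt2 [ 0.3818 -0.4447  0.245 ]
tray1 [ 0.6911 -0.2482  0.018 ]
tray2 [ 0.3611 -0.299   0.018 ]
gA [ 0.2609 -0.255   0.07  ]
gB [0.395  0.1327 0.07  ]
beaker [ 0.5631 -0.105   0.07  ]
dish [0.6754 0.2198 0.07  ]
jar [0.4848 0.275  0.07  ]
{'camera_matrix': array([[311.6203,   0.    , 317.5274],
       [  0.    , 311.6203, 200.1385],
       [  0.    ,   0.    ,   1.    ]]), 'k1': -0.0007257933482672402, 'T': array([[ 0.2633,  0.9243,  0.2764,  0.2391],
       [-0.9647,  0.2523,  0.0754, -0.5828],
       [ 0.    , -0.2865,  0.9581,  0.3869],
       [ 0.    ,  0.    ,  0.    ,  1.    ]])}
```

```bash
python3 - <<'E'
from h import *
np.set_printoptions(precision=4,suppress=True)
T=lambda x,y:(250+(x+.5)/5.333-.5,140+(y+.5)/5.333-.5)
S=lambda x,y:(320+(x-400+.5)/5.333-.5,205+(y+.5)/5.333-.5)
for n,p,q in(("grip",(137,111),(700,133)),("endA",(108,137),(694,158)),("endB",(168,85),(704,108)),("shA",(70,175),(690,192)),("shB",(210,52),(708,84))):
    print(n,tri([ray("top",T(*p)),ray("scene",S(*q))]))
print("rim tri",tri([ray("top",T(245,233)),ray("scene",S(556,150))]))
print("rim scene",atz("scene",S(556,150),.08))
for i in range(0,8):print(S(0,0)) if 0 else None
for c,w in (("top",(.5571,.0884)),("scene",(.5571,.0884))):
    print(c,proj(c,[*w,0.08]),proj(c,[*w,0]))
E
```

```text
grip (array([0.6176, 0.1434, 0.106 ]), [np.float64(0.00010959996186571665), np.float64(0.0001095999618657159)])
endA (array([0.609 , 0.1569, 0.0776]), [np.float64(0.0064200081790142475), np.float64(0.006420008179014397)])
endB (array([0.6257, 0.1293, 0.1337]), [np.float64(0.005801018903865171), np.float64(0.005801018903865224)])
shA (array([0.5964, 0.1772, 0.0357]), [np.float64(0.013611360031124998), np.float64(0.013611360031124974)])
shB (array([0.6367, 0.1111, 0.1634]), [np.float64(0.01269166177711816), np.float64(0.012691661777118097)])
rim tri (array([0.5573, 0.0884, 0.0792]), [np.float64(9.501405210580967e-06), np.float64(9.501405210669385e-06)])
rim scene [0.5581 0.0878 0.08  ]
top [295.5167 183.2767] [297.1388 189.8948]
scene [348.8101 232.49  ] [348.102  251.8277]
```

Fixing a slip in my crop offset makes the two views agree to 0.1 mm. The basket is at (0.557, 0.088) with yaw about 42°, and the grip is at (0.618, 0.143, 0.106), so the bail sits at about 1.35 rad. The hook rest is at about (0.540, -0.352), with the rack's y axis at about 9°. Next I raise the arm and move over towards the rack for a wrist look.

Emit:
apply_moves(motion=[{"z": 6}, {"z": 12}, {"z": 18, "x": 3, "y": 3}, {"z": 22, "x": 7, "y": 7, "yaw": 10}, {"z": 22, "x": 12, "y": 12, "yaw": 20}, {"z": 22, "x": 17, "y": 17, "yaw": 30}, {"z": 22, "x": 21, "y": 21, "yaw": 40}, {"z": 22, "x": 26, "y": 26, "yaw": 50}, {"z": 22, "x": 30, "y": 30, "yaw": 60}, {"z": 22, "x": 33, "y": 33, "yaw": 60}])

```text
schema error: expected keys x, y, z, yaw, hand
```

```bash
python3 - <<'E'
from h import *
np.set_printoptions(precision=4,suppress=True)
cm=camera_model("wrist");o=observe();im=get_image("wrist");cv2.imwrite("pics/w1.png",im)
import pickle;pickle.dump(cm,open("w1.pkl","wb"))
print(o["position"],o["ee_rot"],o["dq"],o["clock"],o["joints"])
for p in([.539,-.353,.222],[.5712,-.3483,.216],[.5069,-.3578,.216],[.568,-.326,.24],[.505,-.335,.24],[.557,.088,.08]):print(proj("wrist",p,cm))
E
```

```text
[ 0.1642 -0.6031  0.2267] [3.1139 0.4161 0.    ] [-0.001   0.0017  0.0011 -0.0005 -0.0026  0.0009 -0.0005] 0.6 [ 1.2024  0.4345  0.025   1.5732 -0.0116  1.134  -0.0751]
[ -424.7978 -1788.1655]
[ -442.1718 -2071.294 ]
[ -297.8439 -1282.7275]
[-1080.0986 -3362.5468]
[ -717.1067 -1943.7064]
[-790.1931 -883.0407]
```

View pics/w1.png

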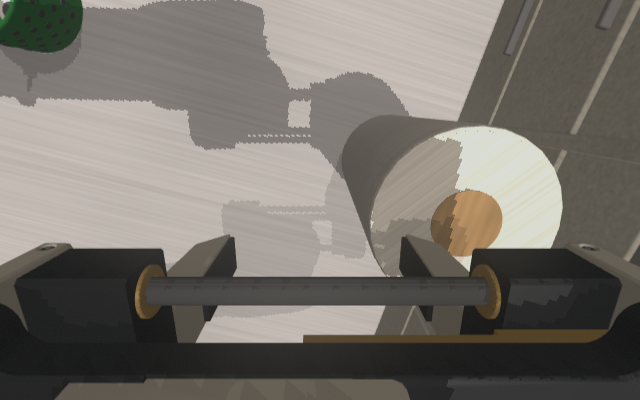

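The move was refused because every row needs all five keys. The wrist view shows only the fingers and the waste bin so far. I'll send it again, stopping just behind the hooks so they lie ahead of the camera.

Emit:
apply_moves(motion=[{"x": 0, "y": 0, "z": 6, "yaw": 0, "hand": 1}, {"x": 1, "y": 1, "z": 12, "yaw": 5, "hand": 1}, {"x": 5, "y": 2, "z": 17, "yaw": 12, "hand": 1}, {"x": 10, "y": 5, "z": 20, "yaw": 20, "hand": 0.5}, {"x": 16, "y": 7, "z": 22, "yaw": 30, "hand": 0}, {"x": 21, "y": 10, "z": 22, "yaw": 40, "hand": -0.2}, {"x": 26, "y": 12, "z": 22, "yaw": 50, "hand": -0.3}, {"x": 31, "y": 14, "z": 22, "yaw": 60, "hand": -0.3}, {"x": 34, "y": 15, "z": 22, "yaw": 60, "hand": -0.3}, {"x": 34, "y": 15, "z": 22, "yaw": 60, "hand": -0.3}])

```text
clock: 1.9
position: [0.5068, -0.4509, 0.4456]
ee_rot: [-2.483, -1.922, -0.002]
force: [0.5, 0.2, -0.5]
width: 0.358
gripper_force: 0.0
```

```bash
cat > look.py <<'E'
from h import *
import sys,pickle
np.set_printoptions(precision=4,suppress=True)
n=sys.argv[1]
get_image("wrist") if len(sys.argv)>2 else None
cm=camera_model("wrist");o=observe();im=get_image("wrist");cv2.imwrite(f"pics/{n}.png",im)
pickle.dump(cm,open(n+".pkl","wb"))
print(o["position"],o["ee_rot"],np.abs(o["dq"]).max(),o["clock"],o["joints"],o["width"])
for p in([.539,-.353,.222],[.5712,-.3483,.216],[.5069,-.3578,.216],[.568,-.326,.24],[.505,-.335,.24],[.557,.088,.08],[.6176,.1434,.106]):print(proj("wrist",p,cm))
E
python3 look.py w2
```

```text
[ 0.5068 -0.4509  0.4456] [-2.4829 -1.922  -0.0019] 0.043017599209176846 1.9 [ 0.7785  0.4829 -0.2483  0.9781  0.1135  1.6938  0.3182] 0.35779429852836503
[323.1525  84.4281]
[348.8841  73.2844]
[297.8477  96.1396]
[343.5086  50.0821]
[289.2759  74.5698]
[ 245.7707 -289.0697]
[ 278.452  -409.8714]
```

View pics/w2.png

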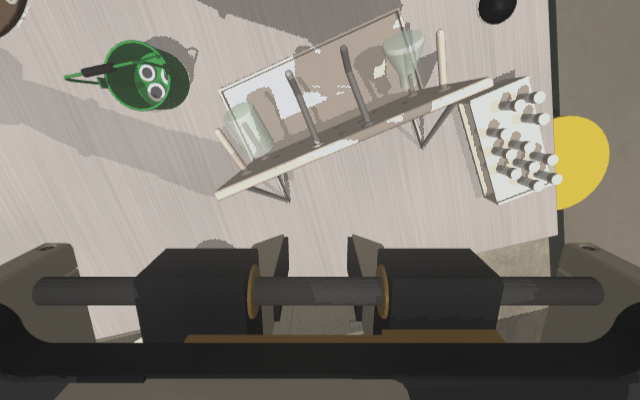

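The wrist view shows the hook tips at about (343,46) and (289,72), within 4 px of my prediction. I'll check the tip heights by triangulation while moving on to the basket.

```bash
python3 - <<'E'
from h import *
import pickle
np.set_printoptions(precision=4,suppress=True)
cm=pickle.load(open("w2.pkl","rb"))
R=lambda x,y:(400+(x+.5)/3.5-.5,95+(y+.5)/3.5-.5)
# rod thickness edges: find hook ends in wrist image
im=cv2.imread("pics/w2.png");
for a,b in((215,227),(238,315)):print(a,b)
for t,w in (((216,226),(343.5,46.5)),((239,315),(289.5,72.5)),((325,213),(367,123)),((350,300),(317,144)),((290,35),(492,80)),((425,490),(218,197))):
    p,e=tri([ray("top",R(*t)),ray("wrist",w,cm)]);print(p,e)
E
```

```text
215 227
238 315
[ 0.5679 -0.3233  0.244 ] [np.float64(0.000428394319369381), np.float64(0.0004283943193692469)]
[ 0.5052 -0.3336  0.2411] [np.float64(0.0008074787473841933), np.float64(0.000807478747384349)]
[ 0.5785 -0.4068  0.2333] [np.float64(0.0009753581952480254), np.float64(0.0009753581952480561)]
[ 0.5155 -0.4159  0.2342] [np.float64(0.00016649235687549489), np.float64(0.00016649235687539736)]
[ 0.7164 -0.3958  0.2391] [np.float64(0.0029832648723628085), np.float64(0.002983264872362966)]
[ 0.3824 -0.4473  0.2401] [np.float64(9.76227163300349e-05), np.float64(9.762271633009093e-05)]
```

Emit:
apply_moves(motion=[{"x": 0, "y": 6, "z": 0, "yaw": 6, "hand": -0.35}, {"x": 1, "y": 12, "z": 0, "yaw": 12, "hand": -0.35}, {"x": 2, "y": 18, "z": 0, "yaw": 18, "hand": -0.35}, {"x": 3, "y": 24, "z": 0, "yaw": 25, "hand": -0.35}, {"x": 4, "y": 30, "z": 0, "yaw": 32, "hand": -0.35}, {"x": 4, "y": 36, "z": -3, "yaw": 40, "hand": -0.35}, {"x": 4, "y": 42, "z": -6, "yaw": 48, "hand": -0.35}, {"x": 4, "y": 47, "z": -10, "yaw": 56, "hand": -0.35}, {"x": 4, "y": 50, "z": -12, "yaw": 56, "hand": -0.35}, {"x": 4, "y": 50, "z": -12, "yaw": 56, "hand": -0.35}])

```text
clock: 3.2
position: [0.5424, 0.0487, 0.3253]
ee_rot: [-1.291, -2.861, 0.002]
force: [-0.4, -0.2, 0.8]
width: 0.325
gripper_force: 0.0
```

```bash
python3 look.py w3
```

```text
[0.5424 0.0487 0.3253] [-1.2913 -2.8612  0.0018] 0.05720601478425302 3.2 [ 0.29    0.3064 -0.6304  1.5729  0.1835  1.3252  0.3594] 0.325317397918112
[ 85.6681 446.2396]
[115.2534 451.9744]
[ 62.6794 429.6558]
[109.7136 462.6635]
[ 53.82  439.102]
[346.2022 153.3334]
[415.4708 155.2335]
```

View pics/w3.png

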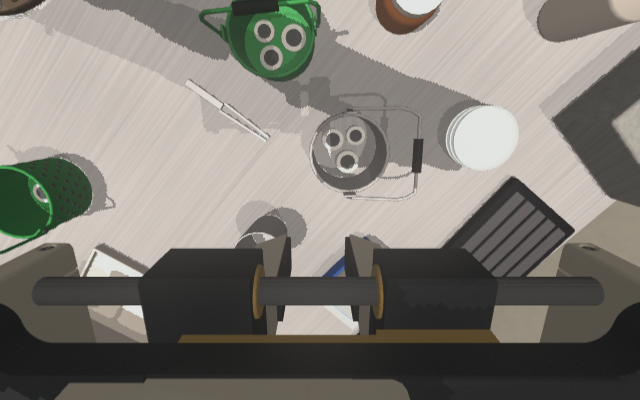

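The wrist view shows the steel basket rim centred near (349,153) and the grip at (418,156), within 3 px of the prediction. I'll refine the grip line with a fit.

```bash
python3 - <<'E'
from h import *
import pickle
np.set_printoptions(precision=4,suppress=True)
cm=camera_model("wrist");im=get_image("wrist");print(observe()["position"],observe()["ee_rot"])
def blob(c,x0,y0,x1,y1,thr):
    g=c[y0:y1,x0:x1].max(2)<thr
    n,l,s,ce=cv2.connectedComponentsWithStats(g.astype(np.uint8),connectivity=8)
    k=1+s[1:,4].argmax();ys,xs=np.where(l==k);P=np.c_[xs+x0,ys+y0].astype(float)
    m=(P.min(0)+P.max(0))/2
    u=np.linalg.svd(P-P.mean(0))[2][0];t=(P-P.mean(0))@u
    return P.mean(0),P.mean(0)+u*t.min(),P.mean(0)+u*t.max(),len(P)
w=blob(im,405,130,432,180,70);print(w)
t=blob(cv2.imread("pics/top0.png"),266,150,286,170,70);print(t)
s=blob(cv2.imread("pics/scene0.png"),368,218,384,240,80);print(s)
print(tri([ray("wrist",w[0],cm),ray("top",t[0]),ray("scene",s[0])]))
print(tri([ray("wrist",w[0],cm),ray("top",t[0])]))
for c,b,k in(("wrist",w,cm),("top",t,None)):
    a=[atz(c,p,.106,k) for p in b[:3]];d=a[2]-a[1];print(c,a[0],np.linalg.norm(d),np.degrees(np.arctan2(d[1],d[0]))%180)
# ears/rim
print("rim",atz("wrist",(349,150),.08,cm))
g=silhouettes("basket","wrist")
for r in g: print(r["p"],r["rect"])
cv2.imwrite("pics/c3.png",np.hstack([cv2.resize(im[95:210,300:430],None,fx=5,fy=5,interpolation=cv2.INTER_CUBIC)]))
E
```

```text
[0.5442 0.0454 0.3271] [ 1.299   2.8595 -0.0014]
(array([417.2552, 152.3103]), array([418.3433, 136.0901]), array([416.1304, 169.0758]), 290)
(array([275.0444, 160.3556]), array([280.0024, 155.8919]), array([270.0039, 164.8935]), 45)
(array([375.9412, 228.4706]), array([376.6429, 224.9292]), array([375.2327, 232.0461]), 17)
(array([0.6171, 0.1441, 0.1095]), [np.float64(0.0006572547048106831), np.float64(0.0004539132974827181), np.float64(0.0002093357406769363)])
(array([0.6331, 0.1496, 0.0613]), [np.float64(0.00042667156435450973), np.float64(0.0004266715643544873)])
wrist [0.6187 0.1449 0.106 ] 0.04017307306304534 132.71887658563236
top [0.6179 0.1442 0.106 ] 0.03814507662115685 132.99830755325115
rim [0.5586 0.0911 0.08  ]
0.69 [309.6, 103.0, 424.4, 198.3]
0.57 [197.3, 4.0, 320.7, 80.3]
```

View pics/c3.png

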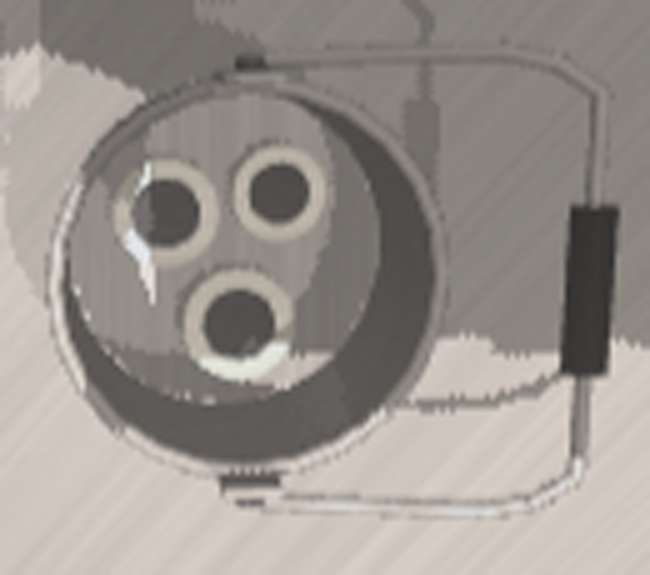

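The crop confirms the geometry: grip line at 132.8°, grip at (0.6175, 0.1443, 0.107), hinge at about (0.5585, 0.090). I'll move above the grip and lower the open fingers around it.

Emit:
apply_moves(motion=[{"x": 3, "y": 4, "z": 0, "yaw": 1.6, "hand": -0.35}, {"x": 6, "y": 8, "z": -2, "yaw": 1.6, "hand": -0.35}, {"x": 7.3, "y": 9.8, "z": -5, "yaw": 1.6, "hand": -0.35}, {"x": 7.3, "y": 9.8, "z": -9, "yaw": 1.6, "hand": -0.35}, {"x": 7.3, "y": 9.8, "z": -12, "yaw": 1.6, "hand": -0.35}, {"x": 7.3, "y": 9.8, "z": -14, "yaw": 1.6, "hand": -0.35}, {"x": 7.3, "y": 9.8, "z": -15, "yaw": 1.6, "hand": -0.35}, {"x": 7.3, "y": 9.8, "z": -15, "yaw": 1.6, "hand": -0.35}, {"x": 7.3, "y": 9.8, "z": -15, "yaw": 1.6, "hand": -0.35}])

```text
clock: 4.47
position: [0.6179, 0.1447, 0.178]
ee_rot: [1.258, 2.877, 0.002]
force: [-0.0, 0.5, 0.2]
width: 0.326
gripper_force: 0.0
```

```bash
python3 - <<'E'
from h import *
np.set_printoptions(precision=4,suppress=True)
cm=camera_model("wrist");o=observe();im=get_image("wrist");print(o["position"],o["ee_rot"],o["joints"])
print(proj("wrist",[.6175,.1443,.107],cm),proj("wrist",[.5585,.09,.08],cm),"tcp",proj("wrist",o["position"],cm))
cv2.imwrite("pics/w4.png",im)
E
```

```text
[0.6179 0.1447 0.178 ] [1.2576 2.8772 0.0017] [ 0.0758  0.565  -0.5994  1.5724  0.3446  1.1097  0.1412]
[316.5001 210.1434] [223.7335 199.9313] tcp [317.4498 250.2456]
```

View pics/w4.png

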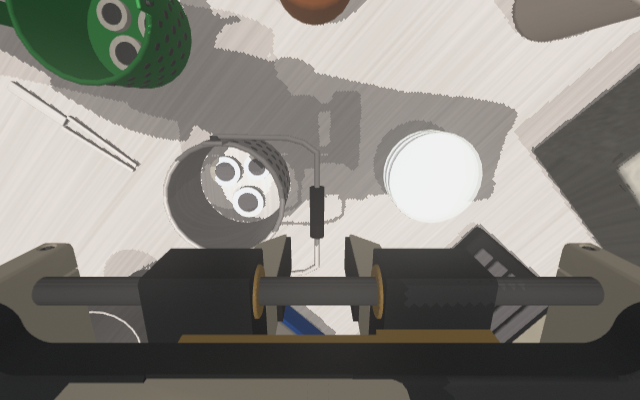

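The grip at (317,211) is centred between the fingers. I lower and close gently.

Emit:
apply_moves(motion=[{"x": 0, "y": 0, "z": -2.5, "yaw": 0, "hand": -0.35}, {"x": 0, "y": 0, "z": -5, "yaw": 0, "hand": -0.35}, {"x": 0, "y": 0, "z": -7.2, "yaw": 0, "hand": -0.35}, {"x": 0, "y": 0, "z": -8.2, "yaw": 0, "hand": -0.35}, {"x": 0, "y": 0, "z": -8.2, "yaw": 0, "hand": -0.5}, {"x": 0, "y": 0, "z": -8.2, "yaw": 0, "hand": -0.7}, {"x": 0, "y": 0, "z": -8.2, "yaw": 0, "hand": -0.85}, {"x": 0, "y": 0, "z": -8.2, "yaw": 0, "hand": -1}, {"x": 0, "y": 0, "z": -8.2, "yaw": 0, "hand": -1}], newtons=5)

```text
clock: 5.65
position: [0.6174, 0.1449, 0.095]
ee_rot: [1.257, 2.879, 0.0]
force: [0.2, 0.0, 0.2]
width: 0.119
gripper_force: 5.0
```

The opening is 11 mm, so the tube is held. Now I swing the handle upright along the arc.

Emit:
apply_moves(motion=[{"x": -0.25, "y": -0.23, "z": 1.07, "yaw": 0, "hand": -1}, {"x": -0.64, "y": -0.59, "z": 2.18, "yaw": 0, "hand": -1}, {"x": -1.15, "y": -1.06, "z": 3.2, "yaw": 0, "hand": -1}, {"x": -1.75, "y": -1.62, "z": 4.1, "yaw": 0, "hand": -1}, {"x": -2.46, "y": -2.27, "z": 4.86, "yaw": 0, "hand": -1}, {"x": -2.46, "y": -2.27, "z": 4.86, "yaw": 0, "hand": -1}])

```text
clock: 6.4
position: [0.5925, 0.1217, 0.1443]
ee_rot: [1.258, 2.878, 0.001]
force: [0.2, 0.9, 2.6]
width: 0.113
gripper_force: 5.0
```

Emit:
apply_moves(motion=[{"x": -0.78, "y": -0.72, "z": 0.62, "yaw": 0, "hand": -1}, {"x": -1.62, "y": -1.51, "z": 1.07, "yaw": 0, "hand": -1}, {"x": -2.5, "y": -2.32, "z": 1.35, "yaw": 0, "hand": -1}, {"x": -3.4, "y": -3.15, "z": 1.44, "yaw": 0, "hand": -1}, {"x": -3.4, "y": -3.15, "z": 1.44, "yaw": 0, "hand": -1}, {"x": -3.4, "y": -3.15, "z": 1.44, "yaw": 0, "hand": -1}])

```text
clock: 7.15
position: [0.5581, 0.0902, 0.1578]
ee_rot: [-1.258, -2.879, 0.001]
force: [0.1, 0.2, 6.0]
width: 0.115
gripper_force: 5.0
```

```bash
python3 - <<'E'
from h import *
np.set_printoptions(precision=4,suppress=True)
o=observe();print(o["position"],o["ee_rot"],o["joints"],o["force"],o["width"])
t=get_image("top");s=get_image("scene");w=get_image("wrist")
t0=cv2.imread("pics/top0.png");s0=cv2.imread("pics/scene0.png")
for c,i in(("scene",s),("top",t),("wrist",w)):
    cv2.imwrite(f"pics/{c}5.png",i)
    print(c,[(round(r["p"],2),r["rect"]) for r in recognise("basket",c)])
E
```

```text
[0.5581 0.0902 0.1578] [-1.2576 -2.8787  0.001 ] [ 0.1888  0.484  -0.6202  1.7679  0.3286  0.9954  0.1885] [0.1483 0.2312 6.0344] 0.11500106631635434
scene [(0.94, [331.7, 205.9, 363.9, 262.2]), (0.67, [189.1, 198.1, 225.4, 255.3]), (0.56, [312.2, 193.6, 346.1, 228.9])]
top [(0.94, [277.1, 175.7, 302.5, 205.8]), (0.74, [264.5, 223.2, 297.5, 265.1])]
wrist [(0.95, [74.0, 1.6, 274.1, 88.4]), (0.71, [252.2, 136.3, 387.2, 335.1])]
```

The handle is upright, with the grip directly over the hinge and pressing down lightly at 6 N. I firm up the grip, ease off and lift.

Emit:
apply_moves(motion=[{"x": 0, "y": 0, "z": 0.1, "yaw": 0, "hand": -1}, {"x": 0, "y": 0, "z": 0.2, "yaw": 0, "hand": -1}, {"x": 0, "y": 0, "z": 0.4, "yaw": 0, "hand": -1}, {"x": 0, "y": 0, "z": 0.9, "yaw": 0, "hand": -1}, {"x": 0, "y": 0, "z": 1.6, "yaw": 0, "hand": -1}, {"x": 0, "y": 0, "z": 2.6, "yaw": 0, "hand": -1}, {"x": 0, "y": 0, "z": 3.7, "yaw": 0, "hand": -1}, {"x": 0, "y": 0, "z": 4.7, "yaw": 0, "hand": -1}, {"x": 0, "y": 0, "z": 5.5, "yaw": 0, "hand": -1}, {"x": 0, "y": 0, "z": 6, "yaw": 0, "hand": -1}], newtons=20)

```text
clock: 8.7
position: [0.5587, 0.0908, 0.2183]
ee_rot: [1.257, 2.879, 0.0]
force: [0.2, -0.6, -3.5]
width: 0.112
gripper_force: 20.0
```

```bash
python3 - <<'E'
from h import *
np.set_printoptions(precision=4,suppress=True)
o=observe();print(o["position"],o["force"],o["width"])
for c in("scene","top"):
    cv2.imwrite(f"pics/{c}6.png",get_image(c))
    print(c,[(round(r["p"],2),r["rect"]) for r in recognise("basket",c)])
print(proj("scene",[.5585,.09,.06]),proj("scene",[.5585,.09,.14]),proj("scene",[.5585,.09,0]))
E
```

```text
[0.5587 0.0908 0.2183] [ 0.1828 -0.6371 -3.4555] 0.1119410636440334
scene [(0.83, [312.6, 177.1, 350.2, 232.1]), (0.7, [189.9, 198.2, 225.5, 256.9]), (0.63, [333.0, 189.8, 364.8, 247.2])]
top [(0.84, [263.5, 222.6, 298.9, 263.9]), (0.74, [272.4, 166.9, 300.4, 200.9])]
[349.3124 237.5142] [350.0792 216.9923] [348.7654 251.875 ]
```

The basket is lifted and weighs about 3.5 N. I raise it higher and carry it towards the rack, turning as I go.

Emit:
apply_moves(motion=[{"x": 0, "y": 0, "z": 0.5, "yaw": 0.5, "hand": -1}, {"x": 0, "y": 0, "z": 1.5, "yaw": 2, "hand": -1}, {"x": 0, "y": 0, "z": 2.8, "yaw": 4, "hand": -1}, {"x": 0, "y": -0.3, "z": 4.2, "yaw": 7, "hand": -1}, {"x": 0, "y": -0.9, "z": 5.6, "yaw": 10, "hand": -1}, {"x": -0.1, "y": -1.8, "z": 6.8, "yaw": 13, "hand": -1}, {"x": -0.3, "y": -3, "z": 7.8, "yaw": 17, "hand": -1}, {"x": -0.5, "y": -4.5, "z": 8.5, "yaw": 21, "hand": -1}, {"x": -0.7, "y": -6.2, "z": 8.8, "yaw": 25, "hand": -1}, {"x": -0.9, "y": -8, "z": 9, "yaw": 29, "hand": -1}])

```text
clock: 10.15
position: [0.5496, 0.0104, 0.3087]
ee_rot: [0.49, 3.102, 0.0]
force: [1.0, -1.8, -3.1]
width: 0.112
gripper_force: 20.0
```

Emit:
apply_moves(motion=[{"x": -0.2, "y": -2, "z": 0, "yaw": 4, "hand": -1}, {"x": -0.5, "y": -4.2, "z": 0, "yaw": 8, "hand": -1}, {"x": -0.7, "y": -6.5, "z": 0, "yaw": 12, "hand": -1}, {"x": -1, "y": -9, "z": 0, "yaw": 16, "hand": -1}, {"x": -1.3, "y": -11.5, "z": 0, "yaw": 20, "hand": -1}, {"x": -1.6, "y": -14, "z": 0, "yaw": 23, "hand": -1}, {"x": -1.9, "y": -16.5, "z": 0, "yaw": 25, "hand": -1}, {"x": -2.1, "y": -19, "z": 0, "yaw": 26.5, "hand": -1}, {"x": -2.3, "y": -21.2, "z": 0, "yaw": 27.2, "hand": -1}, {"x": -2.4, "y": -23, "z": 0, "yaw": 27.2, "hand": -1}])

```text
clock: 11.4
position: [0.5254, -0.2204, 0.3083]
ee_rot: [-0.247, 3.132, -0.0]
force: [0.1, -0.8, -3.3]
width: 0.109
gripper_force: 20.0
```

Emit:
apply_moves(motion=[{"x": -0.1, "y": -1.2, "z": 0, "yaw": 0, "hand": -1}, {"x": -0.1, "y": -2, "z": 0, "yaw": 0, "hand": -1}, {"x": -0.1, "y": -2.5, "z": 0, "yaw": 0, "hand": -1}, {"x": -0.1, "y": -2.7, "z": 0, "yaw": 0, "hand": -1}, {"x": -0.1, "y": -2.7, "z": 0, "yaw": 0, "hand": -1}, {"x": -0.1, "y": -2.7, "z": 0, "yaw": 0, "hand": -1}])

```text
clock: 12.15
position: [0.5246, -0.2458, 0.3078]
ee_rot: [-0.248, 3.132, 0.0]
force: [0.2, 0.8, -3.4]
width: 0.111
gripper_force: 20.0
```

```bash
python3 - <<'E'
from h import *
np.set_printoptions(precision=4,suppress=True)
o=observe();print(o["position"],o["ee_rot"],o["force"],o["joints"])
p=np.array(o["position"]);r=np.array(o["ee_rot"]);print("toolx",2*np.degrees(np.arctan2(r[1],r[0]))%360)
t=get_image("top");cv2.imwrite("pics/top7.png",t)
w=get_image("wrist");cv2.imwrite("pics/w7.png",w);s=get_image("scene");cv2.imwrite("pics/scene7.png",s)
h=np.array([.540,-.352,.222]);d=h-p;n=np.array([.156,-.988,0]);y=np.array([.988,.156,0]);print("to hook xy",d,"normal",d@n,"along",d@y)
for c in("scene","top"):print(c,[(round(r["p"],2),r["rect"]) for r in recognise("basket",c)])
E
```

```text
[ 0.5246 -0.2458  0.3078] [-0.2481  3.1317  0.0003] [ 0.2474  0.7963 -3.4414] [ 0.8905  0.413  -0.7841  1.516   0.2956  1.335   1.8082]
toolx 189.0601559804262
to hook xy [ 0.0154 -0.1062 -0.0858] normal 0.10734667341716288 along -0.0013896034856160672
scene [(0.66, [312.7, 177.0, 349.3, 232.3]), (0.6, [218.8, 199.0, 257.6, 265.0])]
top [(0.85, [401.5, 263.4, 444.7, 310.2]), (0.83, [261.8, 224.8, 298.1, 263.1]), (0.77, [403.9, 153.2, 449.2, 205.2]), (0.59, [148.8, 236.0, 213.5, 280.1])]
```

The basket is lined up in front of the hooks, 107 mm out and 1 mm sideways, at the right angle. I drop to 258 mm and go in over the tips.

Emit:
apply_moves(motion=[{"x": 0, "y": 0, "z": -0.8, "yaw": 0, "hand": -1}, {"x": 0, "y": 0, "z": -2.2, "yaw": 0, "hand": -1}, {"x": 0, "y": 0, "z": -3.6, "yaw": 0, "hand": -1}, {"x": 0.1, "y": -0.5, "z": -4.6, "yaw": 0, "hand": -1}, {"x": 0.2, "y": -1.3, "z": -5, "yaw": 0, "hand": -1}, {"x": 0.4, "y": -2.5, "z": -5, "yaw": 0, "hand": -1}, {"x": 0.55, "y": -3.8, "z": -5, "yaw": 0, "hand": -1}, {"x": 0.75, "y": -5.1, "z": -5, "yaw": 0, "hand": -1}, {"x": 0.95, "y": -6.4, "z": -5, "yaw": 0, "hand": -1}, {"x": 1.1, "y": -7.5, "z": -5, "yaw": 0, "hand": -1}])

```text
clock: 13.65
position: [0.5356, -0.3224, 0.2577]
ee_rot: [-0.246, 3.132, -0.0]
force: [0.2, -0.4, -3.6]
width: 0.113
gripper_force: 20.0
```

Emit:
apply_moves(motion=[{"x": 0.15, "y": -1, "z": 0, "yaw": 0, "hand": -1}, {"x": 0.3, "y": -1.9, "z": 0, "yaw": 0, "hand": -1}, {"x": 0.4, "y": -2.6, "z": 0, "yaw": 0, "hand": -1}, {"x": 0.44, "y": -3.1, "z": 0, "yaw": 0, "hand": -1}, {"x": 0.44, "y": -3.1, "z": 0, "yaw": 0, "hand": -1}, {"x": 0.44, "y": -3.1, "z": 0, "yaw": 0, "hand": -1}])

```text
clock: 14.4
position: [0.54, -0.3519, 0.2578]
ee_rot: [-0.248, 3.132, 0.0]
force: [1.1, 0.7, -3.3]
width: 0.112
gripper_force: 20.0
```

```bash
python3 - <<'E'
from h import *
np.set_printoptions(precision=4,suppress=True)
cm=camera_model("wrist");o=observe();print(o["position"],o["ee_rot"],o["force"])
p=np.array(o["position"])
h=np.array([.540,-.352,.222]);d=h-p;n=np.array([.156,-.988,0]);y=np.array([.988,.156,0]);print("normal",d@n,"along",d@y)
w=get_image("wrist");t=get_image("top");s=get_image("scene")
for q in([.5712,-.3483,.216],[.5069,-.3578,.216],[.568,-.324,.243],[.505,-.334,.243]):print(proj("wrist",q,cm),proj("top",q))
a=cv2.resize(w[100:400,170:470],(400,400));b=cv2.resize(t[120:220,420:520],(400,400),interpolation=cv2.INTER_CUBIC)
cv2.imwrite("pics/c8.png",np.hstack([a,b]))
E
```

```text
[ 0.54   -0.3519  0.2578] [-0.2478  3.1317  0.0004] [ 1.0547  0.7355 -3.3239]
normal 0.00014339766065681725 along -3.337708178899912e-05
[315.6671 264.3709] [466.7791 161.2094]
[316.6816 176.0948] [473.342  186.0715]
[353.7773 285.8231] [461.3974 159.1453]
[357.6065 189.2396] [468.2386 184.2298]
```

View pics/c8.png

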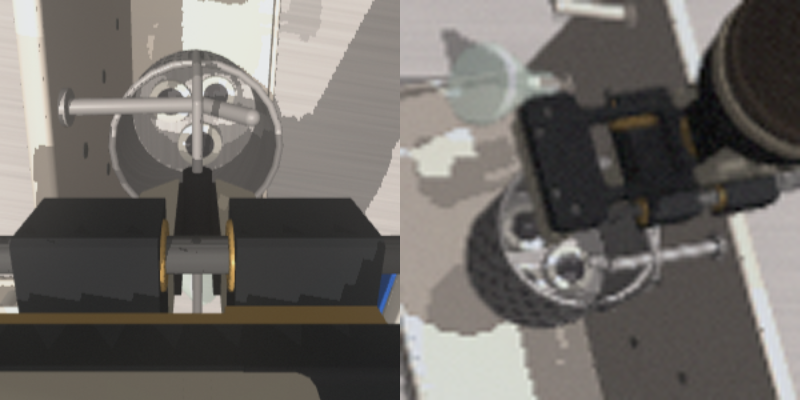

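This last picture shows the wire crossing the near hook at crop (197,103). That is between the panel flange at (68,105) and the tip at (252,117), right over the valley, and between the grip end and the shoulder. I lower slowly and watch the force.

Emit:
apply_moves(motion=[{"x": 0, "y": 0, "z": -0.4, "yaw": 0, "hand": -1}, {"x": 0, "y": 0, "z": -1.1, "yaw": 0, "hand": -1}, {"x": 0, "y": 0, "z": -1.9, "yaw": 0, "hand": -1}, {"x": 0, "y": 0, "z": -2.7, "yaw": 0, "hand": -1}, {"x": 0, "y": 0, "z": -3.4, "yaw": 0, "hand": -1}, {"x": 0, "y": 0, "z": -3.9, "yaw": 0, "hand": -1}, {"x": 0, "y": 0, "z": -4.2, "yaw": 0, "hand": -1}, {"x": 0, "y": 0, "z": -4.2, "yaw": 0, "hand": -1}], newtons=10)

```text
clock: 15.55
position: [0.5399, -0.3523, 0.2156]
ee_rot: [0.247, -3.132, -0.0]
force: [-1.2, -0.7, -3.9]
width: 0.114
gripper_force: 10.0
```

Emit:
apply_moves(motion=[{"x": 0, "y": 0, "z": -0.1, "yaw": 0, "hand": -1}, {"x": 0, "y": 0, "z": -0.2, "yaw": 0, "hand": -1}, {"x": 0, "y": 0, "z": -0.3, "yaw": 0, "hand": -1}, {"x": 0, "y": 0, "z": -0.4, "yaw": 0, "hand": -1}, {"x": 0, "y": 0, "z": -0.4, "yaw": 0, "hand": -1}], newtons=6)

```text
clock: 16.18
position: [0.5399, -0.3523, 0.2116]
ee_rot: [0.247, -3.132, -0.0]
force: [0.0, -0.2, -4.3]
width: 0.113
gripper_force: 6.0
```

Emit:
apply_moves(motion=[{"x": 0, "y": 0, "z": -0.1, "yaw": 0, "hand": -1}, {"x": 0, "y": 0, "z": -0.2, "yaw": 0, "hand": -1}, {"x": 0, "y": 0, "z": -0.2, "yaw": 0, "hand": -1}, {"x": 0, "y": 0, "z": -0.2, "yaw": 0, "hand": -1}])

```text
clock: 16.68
position: [0.5401, -0.3524, 0.2101]
ee_rot: [-0.247, 3.131, -0.001]
force: [-0.6, -0.6, 1.8]
width: 0.121
gripper_force: 6.0
```

The hooks now carry the load. I let go slowly.

Emit:
apply_moves(motion=[{"x": 0, "y": 0, "z": 0, "yaw": 0, "hand": -1}, {"x": 0, "y": 0, "z": 0, "yaw": 0, "hand": -0.75}, {"x": 0, "y": 0, "z": 0, "yaw": 0, "hand": -0.65}, {"x": 0, "y": 0, "z": 0, "yaw": 0, "hand": -0.55}, {"x": 0, "y": 0, "z": 0, "yaw": 0, "hand": -0.45}, {"x": 0, "y": 0, "z": 0, "yaw": 0, "hand": -0.35}, {"x": 0, "y": 0, "z": 0, "yaw": 0, "hand": -0.3}, {"x": 0, "y": 0, "z": 0, "yaw": 0, "hand": -0.3}], newtons=3)

```text
clock: 17.68
position: [0.5399, -0.3523, 0.2097]
ee_rot: [0.247, -3.132, -0.0]
force: [0.7, -0.1, 0.3]
width: 0.346
gripper_force: 0.0
```

```bash
python3 - <<'E'
from h import *
np.set_printoptions(precision=4,suppress=True)
cm=camera_model("wrist");o=observe();print(o["position"],o["force"],o["width"])
w=get_image("wrist");cv2.imwrite("pics/w9.png",w)
for q in ("basket","bail_grip"):print(q,[(round(r["p"],2),r["rect"]) for r in recognise(q,"wrist")])
# wire line rows: bright pixels in column band
n=np.array([.156,-.988,0]);y=np.array([.988,.156,0])
for a in(-.02,-.032,-.046,.02,.046): print(a,proj("wrist",np.array([.54,-.352,.222])+a*y,cm))
E
```

```text
[ 0.5399 -0.3523  0.2097] [ 0.7249 -0.1296  0.2776] 0.345517984066743
basket [(0.83, [253.1, 139.6, 383.0, 334.7])]
bail_grip [(0.61, [303.6, 140.2, 328.9, 334.4])]
-0.02 [318.3246 225.3569]
-0.032 [318.3825 202.7841]
-0.046 [318.4533 175.1415]
0.02 [318.1487 293.9588]
0.046 [318.0466 333.7616]
```

The basket is hanging free with no force on the gripper, and the grip is centred. I back straight up and then check.

Emit:
apply_moves(motion=[{"x": 0, "y": 0, "z": 0.8, "yaw": 0, "hand": -0.3}, {"x": 0, "y": 0, "z": 2, "yaw": 0, "hand": -0.3}, {"x": 0, "y": 0, "z": 4, "yaw": 0, "hand": -0.3}, {"x": 0, "y": 0, "z": 7, "yaw": 0, "hand": -0.3}, {"x": 0, "y": 0, "z": 10, "yaw": 0, "hand": -0.3}, {"x": 0, "y": 0, "z": 14, "yaw": 0, "hand": -0.3}, {"x": 0, "y": 3, "z": 17, "yaw": 0, "hand": -0.3}, {"x": -4, "y": 7, "z": 18, "yaw": 0, "hand": -0.3}, {"x": -6, "y": 12, "z": 18, "yaw": 0, "hand": -0.3}, {"x": -6, "y": 14, "z": 18, "yaw": 0, "hand": -0.3}])

```text
clock: 19.08
position: [0.4792, -0.2091, 0.3918]
ee_rot: [-0.251, 3.13, -0.003]
force: [-0.5, -0.4, 0.5]
width: 0.352
gripper_force: 0.0
```

Emit:
apply_moves(motion=[{"x": -2, "y": 5, "z": 0, "yaw": 0, "hand": -0.3}, {"x": -4, "y": 10, "z": 0, "yaw": 0, "hand": -0.3}, {"x": -6, "y": 15, "z": 0, "yaw": 0, "hand": -0.3}, {"x": -6, "y": 18, "z": 0, "yaw": 0, "hand": -0.3}, {"x": -6, "y": 18, "z": 0, "yaw": 0, "hand": -0.3}])

```text
clock: 19.7
position: [0.4202, -0.03, 0.3908]
ee_rot: [-0.254, 3.13, -0.002]
force: [0.9, -0.7, -0.9]
width: 0.354
gripper_force: 0.0
```

```bash
python3 - <<'E'
from h import *
np.set_printoptions(precision=4,suppress=True)
o=observe();print(o["position"],o["force"],o["clock"])
t=get_image("top");cv2.imwrite("pics/top9.png",t);get_image("scene")
print([(round(r["p"],2),r["rect"]) for r in recognise("basket","top")])
g=[(round(r["p"],2),r["rect"]) for r in recognise("bail_grip","top")];print(g)
y=np.array([.988,.156,0]);h=np.array([.54,-.352,.222])
print("grip pred",proj("top",h),"rim pred",proj("top",h-[0,0,.09]),proj("top",h-[0,0,.09]+.05*y),proj("top",h-[0,0,.09]-.05*y))
# grip blob
q=proj("top",h).astype(int);x0,y0=q-14
m=(t[y0:y0+28,x0:x0+28].max(2)<45).astype(np.uint8);n,l,s,c=cv2.connectedComponentsWithStats(m,connectivity=8)
for k in range(1,n):
    if s[k,4]>8:print("dark",c[k]+[x0,y0],s[k])
t0=cv2.imread("pics/top0.png")
for b in("beaker","jar","wash_bottle","tip_box","dishes","slide_box","forceps"):
    print(b,[np.round(r["rect"]).tolist() for r in recognise(b,"top")[:1]])
E
```

```text
[ 0.4202 -0.03    0.3908] [ 0.9067 -0.6726 -0.9266] 19.7
[(0.65, [260.5, 221.8, 298.6, 262.5]), (0.57, [458.9, 151.3, 476.0, 202.0])]
[(0.71, [465.8, 163.6, 473.6, 181.2]), (0.51, [268.6, 232.3, 280.4, 244.4])]
grip pred [470.5591 172.5039] rim pred [457.1163 181.8606] [452.4901 164.4425] [461.8187 199.6548]
dark [469.8  172.05] [11  7  7 16 40]
beaker []
jar [[217.0, 197.0, 246.0, 225.0]]
wash_bottle [[167.0, 136.0, 205.0, 173.0]]
tip_box []
dishes [[166.0, 138.0, 203.0, 173.0]]
slide_box [[148.0, 234.0, 213.0, 282.0]]
forceps [[324.0, 248.0, 325.0, 263.0]]
```

```bash
python3 - <<'E'
from h import *
np.set_printoptions(precision=4,suppress=True)
t=get_image("top");t0=cv2.imread("pics/top0.png")
d=(cv2.absdiff(t,t0).max(2)>18)
y0,y1,x0,x1=145,222,425,500
for r in range(y0,y1,2):print(r,''.join('#' if d[r,c] else '.' for c in range(x0,x1)))
for r in silhouettes("basket","top"):print(r["p"],r["rect"],r["mask"].sum())
h=np.array([.54,-.352,.222])
R=lambda b,z:[proj("top",h+np.array([.05*np.cos(a),.05*np.sin(a),-z])) for a in np.linspace(0,6.28,60)]
for z in(.09,.17):q=np.array(R(0,z));print("box z",z,q.min(0),q.max(0))
E
```

```text
145 ###########################...#####.#....#...#..#.....#..##.#.....#.#######
147 ###########################.##.......#...#........##...#...........#.######
149 ##############################......#.#........................#....#######
151 ############################.###.#..##.#....#......#......#....#.#..#.#####
153 ###############################..#.....##.......#.##.......#.......##.#####
155 #############################.##.........##....#..#..............##.##.####
157 ################################.........###.........##############.#######
159 ##############################.##.#.####..#######################...##.####
161 #################################...##################....#..............##
163 ##############################..##..#....#.##..#....#...#............#...##
165 #####################.##..#.....########..####.#...#.....#...#.#..........#
167 #################..#########....##.....########...#............#........#.#
169 ############################.....#.........#####.......#.........#....#....
171 ############################.....##........#####........
[... 1498 characters left out ...]
.#########....#...##.#.##.#.........#....
211 #############################################...........#.........#..#.....
213 #################################.###########.#...#......##.#............#.
215 #############################################................###....##.....
217 ################################.############..#..........#......#.........
219 ###############################.##############.#..#.#.#..........#.#.#.....
221 #########################################################...#......#.....#.
0.84 [456.6, 159.8, 478.6, 200.5] 516
0.74 [261.1, 223.8, 299.0, 265.4] 1197
box z 0.09 [438.7203 164.1904] [475.4767 199.9133]
box z 0.17 [429.9437 172.424 ] [464.0387 205.6818]
```

The arm or its shadow covers part of the basket in this view, so I move it clear for a clean check.

Emit:
apply_moves(motion=[{"x": 0, "y": 5, "z": 0, "yaw": 0, "hand": -0.3}, {"x": 0, "y": 10, "z": 0, "yaw": 0, "hand": -0.3}, {"x": 0, "y": 15, "z": 0, "yaw": 0, "hand": -0.3}, {"x": 0, "y": 20, "z": 0, "yaw": 0, "hand": -0.3}, {"x": 0, "y": 25, "z": 0, "yaw": 0, "hand": -0.3}, {"x": 0, "y": 30, "z": 0, "yaw": 0, "hand": -0.3}, {"x": 0, "y": 30, "z": 0, "yaw": 0, "hand": -0.3}, {"x": 0, "y": 30, "z": 0, "yaw": 0, "hand": -0.3}])

```text
clock: 21.35
position: [0.42, 0.2674, 0.3895]
ee_rot: [0.248, -3.131, 0.001]
force: [0.5, -0.3, 0.3]
width: 0.354
gripper_force: 0.0
```

```bash
python3 - <<'E'
from h import *
np.set_printoptions(precision=4,suppress=True)
t=get_image("top");t0=cv2.imread("pics/top0.png");cv2.imwrite("pics/top10.png",t)
print(observe()["clock"],observe()["position"])
d=(cv2.absdiff(t,t0).max(2)>18)
for r in range(145,222,2):print(r,''.join('#' if d[r,c] else '.' for c in range(420,500)))
for r in silhouettes("basket","top"):print(r["p"],r["rect"],r["mask"].sum())
for b in("beaker","tip_box","dishes","jar","rack","forceps"):print(b,[(round(r["p"],2),np.round(r["rect"]).tolist()) for r in recognise(b,"top")[:2]])
E
```

```text
21.4 [0.4204 0.2666 0.3896]
145 #######################################..#.............#...............#.#######
147 #################################.............##........#...#.............######
149 #################################........................................#######
151 ##################################.......#..........................#......#####
153 ##################################..........##..................#.......##.#####
155 ###################################...........##......................##.##.####
157 ####################################..........##............############.##.####
159 ##################################.......#####.##.################.##....#...###
161 ###############################.#######..##################....#..............##
163 ##############################.##.##.##.......#.##............................##
165 #.##.######################.##.######.#######..#####...........................#
167 #..#.##.###############....###########......########................#........#..
169 #..#.#####.###########################..........
[... 1930 characters left out ...]
##########..###############.....#........................
217 ##################################################...........#...#..............
219 ##..###############################################....#................#.......
221 ##..##########################################################........#.#.....#.
0.73 [401.1, 264.8, 444.0, 309.5] 1342
0.69 [430.8, 152.6, 478.8, 206.3] 1534
0.42 [454.8, 151.2, 476.2, 199.6] 123
beaker [(0.58, [345.0, 166.0, 376.0, 198.0])]
tip_box [(0.8, [323.0, 119.0, 366.0, 151.0])]
dishes [(0.97, [235.0, 131.0, 264.0, 162.0])]
jar [(0.52, [235.0, 199.0, 243.0, 212.0])]
rack [(0.93, [409.0, 106.0, 521.0, 254.0])]
forceps [(0.58, [324.0, 249.0, 326.0, 263.0])]
```

The basket's box in the top view, x 431–479 and y 153–206, matches the prediction for straight hanging (430–475, down to 206). The grip is within about 2 mm of the rest point. I hand in.

```bash
python3 -c "
from cell import *
print(sign_off())"
```

```text
the job is handed in; nothing more can be done
None
```

The steel basket hangs by its upright handle on both hooks, straight and clear of the drip tray; the gripper has let go and backed away, and the job was handed in at about 21 s.

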